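Open the push-to-open medicine cabinet

ROBOT

A 6-joint arm with a two-finger parallel gripper is mounted at the origin on the work surface. World frame = base frame: x ahead of the robot, y to its left, z up, the work surface at z = 0. Lengths are in m, angles in rad, forces in N, time in s.
With the tool pointing down it reaches from about 0.275 to 0.85 m from the base axis. Payload 19 kg.
Tool frame: the origin (TCP) lies on the centre line of the jaws, within the pads' length; the fingertips stand 17 mm ahead of it and the grasp point (between the pads) lies 2 mm behind it (manip.finger_overhang is the distance from the TCP to the fingertips, in m); z points along the fingers, y is the line along which they close (so a half turn about z gives the same grasp; the last joint's range is limited). The gripper opens to 85 mm and grips with 20 to 120 N. Pads are 22 mm wide; open, the fingers measure 114 mm over their backs; the gripper's body (76 mm by 85 mm) begins 54 mm behind the grasp point. The pads swing forward as they close: fully open they stand 13 mm farther back than shut.
Start: joints at [1.065, 0.15, 1.437, -0, 1.554, -0.134], TCP at [0.209, 0.536, 0.221] pointing down, gripper open.
Joint ranges: [-2.8, 2.8], [-0.68, 2.1], [0.12, 2.68], [-1.39, 4.53], [0.16, 2.79], [-2.81, 2.81]. Speed limits (rad/s): [1.89, 1.89, 2.22, 3.01, 3.01, 3.01].

INTERFACE

Orientations are given as a rotation vector (axis times angle).
In Python, from station import manip, optics, spotter gives the robot as it stands.
- The arm moves only by the tool jog_arm, never from a script. Its arguments are lists of equal length, an entry for each row: "offset": the shift along the tool's x, y, z each as a share of 500 mm, from -1 to 1, a list of three; "spin": the turn about the tool's z as a share of 180 degrees, from -1 to 1; "grip": the gripper command: -1 is shut, 1 is fully open, values between are in proportion. A call has 1 to 10 rows; each row shifts and turns the commanded pose from where the row before left it, along the tool's axes as they then stand; what a row does not reach is not made up. A row lasts 1/10 s, in which the tool goes at most 50 mm and 8.59 degrees, less where a joint would pass 70% of its speed; a pose out of reach is approached as far as the arm can. A call with a number of a shift or a turn outside -1 to 1 is refused whole. A call with a gripper value outside its range is refused whole. The fingers move at their own pace and stop on an object; the grip force is fixed at half the most. Time passes only in rows, so rows that do not move let the fingers close. It gives the time, the measured TCP pose, the force, the opening and the grip force at its end, in the units of the state.
- manip.get_obs(): the state, without advancing time (a new reading comes with each control period).
- optics.get_image(name): name is "scene" or "side" or "wrist"; returns a dict with "frame" (420x560x3 uint8, red, green, blue), "z_map" (420x560 float32, m along the optical axis (not along the pixel's ray), 0 where there is no reading), "intrinsics" (3x3 intrinsics, pixels), "distortion" ([k1, k2, p1, p2, k3] as OpenCV has them; the pictures are not rectified), "xyz" and "rotation" of the camera in the world. Camera axes: x right, y down, z forward; pixel columns grow to the right and rows downward; lengths in m; the calibration is good to about 2 mm. A picture is of the moment at which its call begins.
- manip.sign_off(): hands the job in; it is judged then, once.
Trained networks look in a picture, given as the dict that the camera call returned (one of the last four; its "shot" number tells which), for a name from the list of things; names that differ only in an ending like _2 or _b are one class to them, and where a whole thing is asked for, a point or a joint stands for the part that bears it (a point fixed in the world has none). Each returns a list of dicts, best first, with "p" (0 to 1); they miss things now and then, are a little off and sometimes report something else, mostly with a low value. They report only what shows in the picture. A call takes as long as a camera call. They do not tell look-alikes from the thing itself.
- spotter.find_in(picture, target): "at" ([column, row] in pixels, amid what is visible of it).
The state is a dict: "t": time; "joints": joint angles; "joint_velocities": joint speeds; "joint_efforts": joint torques, N m; "eef_pos": TCP position; "tool_rot": TCP orientation; "wrist_force": force on the tool from outside, world axes, zero at the start; "moment": the same for the moment, N m; "width": finger opening in m; "grasp_force": force on a finger pad.
Only numpy, scipy, OpenCV 4.12 (cv2) and the standard library are available. Lean on these libraries where they do the work, as an engineer would, in place of code of your own. Each camera call takes 0.05 s, during which the arm holds its last target. There are 200 camera calls.

TASK

Open the small white cabinet marked with the green cross: press its handleless door inwards at the grey dot until the spring catch lets go and the door pops ajar, then reach behind its free edge and swing it wide open, about square to the cabinet. Leave it open, keep the blue-disc cabinet shut and do not disturb the amber bottle.

Things in the scene. Friction and masses are not known exactly. Their poses are not given: they have to be found in the camera images.
- med_cab: White steel cabinet with a green cross on its top and door, fixed to the desk: 150 mm deep (x) with its door, 200 wide (y), 200 high. Origin: centre of its underside; z up; its front, with the door, is its -x side and looks away from the robot. The upright door covers the front, 9 mm before the box: 12 mm thick, 196 wide, from 10 to 205 mm above the desk, no handle, vertical hinge at the +y side.
- med_door (a joint): Angle (rad) of the green-cross door: 0 shut and caught; negative pressed in (stop at -0.045); positive swings out, to 1.8. Pressed in 6 to 7 mm at the grey dot (5 to 10 N) and let go, a damped spring moves it to about 0.34 in about a second, free edge some 65 mm out; beyond that it swings with light friction, no spring, and stays where left.
- med_door_push (a point): Centre of the grey dot, 20 mm wide, on the outer face of the green-cross door: press here. 177 mm above the desk, 28 below the door's top edge, 26 from its free edge. Axes turn with the door: x through the door to its inside (the way to press), y along it to the hinge, z up. The hinge line is vertical, 170 mm from here along +y, in the plane of the outer face.
- spare_door (a joint): Angle (rad) of the door of the other cabinet, the same in all but its mark: a blue disc on its top and door. One cabinet stands on the left, the other on the right, at least 20 mm apart; either may be either. 0 = shut; it must stay shut.
- amber_bottle: Amber glass bottle with a white cap, 48 mm across, 110 mm high, standing loose on the desk in front of the blue-disc cabinet, 90 to 130 mm from its door. Origin at the centre of its underside, z up.
Mind the look-alikes: they are no part of the job. There is more than one size of the amber_bottle; the one meant has the size given above.

How it is judged:
By the outcome, as a careful person would: the job done as asked, in the order asked, and still so for the second after the job is handed in, with the robot touching nothing.
It also fails if it takes over 43 s, if anything falls off the work surface, if the arm or the gripper's body presses on something with over 40 N, if the wrist force passes 120 N, or if a joint passes its speed limit or range.

## Working session

There is one attempt and no reset: what is moved stays moved. The work goes in short steps, Python scripts to look and compute and a tool call to move; the robot and the scene stay as the last step left them, time stands still between calls to the robot, and variables do not carry over. Pictures are saved under pics/ and viewed, at most 10 in all, crops included, and the job is handed in when it is done.

Besides the shell and the picture viewer there is one more tool, called after "Call:" as a command line: name --pt "numbers of a row" for each row, then --argument value for the rest. jog_arm: Moves the arm, as the interface text tells. Its arguments: {"type":"object","properties":{"offset":{"type":"array"},"spin":{"type":"array"},"grip":{"type":"array"}},"required":["offset","spin","grip"]}

```bash
mkdir -p pics; cat > h.py <<'E'
import numpy as np, cv2
from scipy.spatial.transform import Rotation as R
from station import manip, optics, spotter
def world(p,uv,d=None):
    u,v=uv
    K=np.array(p["intrinsics"]);n=cv2.undistortPoints(np.array([[[u,v]]],float),K,np.array(p["distortion"]))[0,0]
    if d is None:
        w=p["z_map"][int(v)-2:int(v)+3,int(u)-2:int(u)+3];d=np.median(w[w>0])
    c=np.array([n[0]*d,n[1]*d,d]);M=np.array(p["rotation"])
    if M.ndim==1: M=R.from_rotvec(M).as_matrix()
    return M@c+np.array(p["xyz"])
def save(p,n): cv2.imwrite(f"pics/{n}.png",p["frame"][:,:,::-1])
E
python3 - <<'E'
from h import *
np.set_printoptions(precision=3,suppress=True)
for c in ["scene","side"]:
    p=optics.get_image(c);save(p,c+"0");print(c,p["xyz"],np.array(p["rotation"]))
    for t in ["med_cab","med_door","med_door_push","spare_door","amber_bottle"]:
        for r in spotter.find_in(p,t)[:3]:
            print(t,r["p"],r["at"],world(p,r["at"]))
o=manip.get_obs();print(o["t"],o["eef_pos"],o["tool_rot"],R.from_rotvec(o["tool_rot"]).as_matrix())
E
```

```text
scene [ 1.289 -0.056  0.747] [-1.691 -1.639  0.796]
med_cab 0.84 [211.7, 185.8] [ 0.455 -0.155  0.164]
med_door 0.66 [203.4, 200.8] [ 0.453 -0.175  0.126]
med_door_push 0.96 [204.3, 198.6] [ 0.453 -0.172  0.131]
spare_door 0.76 [361.6, 222.5] [0.518 0.135 0.117]
amber_bottle 0.9 [295.6, 271.1] [0.619 0.002 0.088]
amber_bottle 0.87 [395.1, 278.5] [0.602 0.195 0.045]
amber_bottle 0.86 [355.0, 288.6] [0.645 0.109 0.066]
side [ 0.317 -0.604  0.779] [-2.366  0.343 -0.163]
med_cab 0.71 [225.2, 310.4] [ 0.366 -0.232  0.2  ]
med_door 0.55 [270.2, 295.7] [ 0.433 -0.218  0.188]
med_door_push 0.61 [269.3, 292.9] [ 0.434 -0.208  0.18 ]
spare_door 0.9 [255.1, 153.3] [0.498 0.108 0.168]
amber_bottle 0.7 [318.2, 226.4] [ 0.58  -0.029  0.086]
amber_bottle 0.56 [284.7, 167.4] [0.584 0.187 0.045]
0.6 [0.209 0.536 0.221] [-0.581 -3.087  0.   ] [[-0.932  0.363 -0.   ]
 [ 0.363  0.932 -0.   ]
 [ 0.    -0.    -1.   ]]
```

View pics/scene0.png

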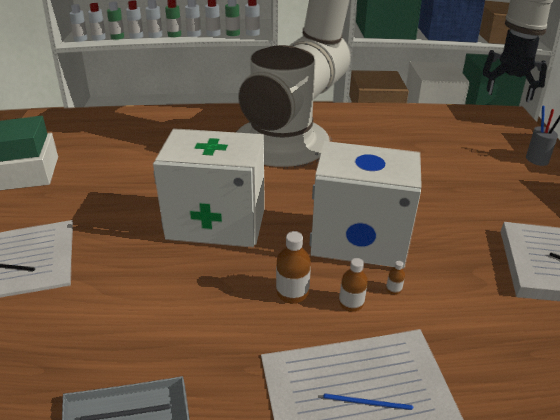

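View pics/side0.png

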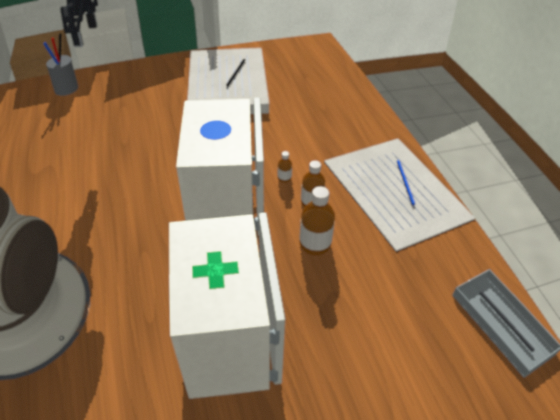

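The green-cross cabinet is on the left of the scene view, with its dot at (238,182) and its free edge on the right (+y). The target bottle is one of the three in front of the blue cabinet (scene 293,265 / 353,285 / 396,278). Next I'll measure the dot, the door plane and the bottles.

```bash
python3 - <<'E'
from h import *
np.set_printoptions(precision=3,suppress=True)
p=optics.get_image("scene")
print("dot",world(p,(238,182)))
P=np.array([world(p,(u,v)) for u in range(172,258,8) for v in range(172,234,8)])
c=P.mean(0)
n=None
for _ in range(3):
    c=P.mean(0);n=np.linalg.svd(P-c)[2][2];r=abs((P-c)@n);P=P[r<max(.004,1.5*np.median(r))]
n*=np.sign(n[0]);print("normal",n,"yaw",np.degrees(np.arctan2(n[1],n[0])),"c",c,len(P),r.max())
print("cross centre top",world(p,(211,146)))
for uv in [(294,240),(354,265),(399,265),(161,180),(264,180),(293,290),(405,202),(166,161),(261,171),(315,178),(354,297)]: print(uv,world(p,uv))
E
```

```text
dot [ 0.463 -0.103  0.177]
normal [ 0.989 -0.147 -0.002] yaw -8.426637468891316 c [ 0.453 -0.161  0.125] 85 0.002418417177612824
cross centre top [ 0.366 -0.16   0.201]
(294, 240) [ 0.6   -0.001  0.146]
(354, 265) [0.629 0.105 0.11 ]
(399, 265) [0.593 0.201 0.072]
(161, 180) [ 0.44  -0.257  0.169]
(264, 180) [ 0.204 -0.051  0.004]
(293, 290) [ 0.621 -0.002  0.041]
(405, 202) [0.536 0.208 0.179]
(166, 161) [ 0.421 -0.246  0.201]
(261, 171) [ 0.357 -0.058  0.132]
(315, 178) [0.489 0.043 0.202]
(354, 297) [0.645 0.109 0.044]
```

Call:
jog_arm --pt "0 0 -0.08" --pt "0 0 -0.08" --pt "-0.046 -0.066 0" --pt "-0.046 -0.066 0" --pt "-0.046 -0.066 0" --pt "-0.046 -0.066 0" --pt "-0.046 -0.066 0" --pt "-0.046 -0.066 0" --pt "-0.046 -0.066 0" --pt "-0.046 -0.066 0" --spin '[-0.036,-0.036,0,0,0,0,0,0,0,0]' --grip '[-1,-1,-1,-1,-1,-1,-1,-1,-1,-1]'

```text
t: 1.65
eef_pos: [0.353, 0.2463, 0.301]
tool_rot: [0.228, 3.133, 0.0]
wrist_force: [0.8, 0.8, 1.3]
width: 0.0003
grasp_force: 0.0
```

Call:
jog_arm --pt "-0.046 -0.066 0" --pt "-0.046 -0.066 0" --pt "-0.046 -0.066 0" --pt "-0.046 -0.066 0" --pt "-0.046 -0.066 0" --pt "-0.046 -0.066 0" --pt "-0.046 -0.066 0" --pt "-0.046 -0.066 0" --pt "-0.046 -0.066 0" --pt "-0.046 -0.066 0" --spin '[0,0,0,0,0,0,0,0,0,0]' --grip '[-1,-1,-1,-1,-1,-1,-1,-1,-1,-1]'

```text
t: 2.65
eef_pos: [0.5328, -0.1138, 0.3009]
tool_rot: [0.229, 3.133, -0.0]
wrist_force: [1.3, 0.2, 0.6]
width: -0.0001
grasp_force: 0.0
```

Call:
jog_arm --pt "0 0 0" --pt "0 0 0" --spin '[0,0]' --grip '[-1,-1]'

```text
t: 2.85
eef_pos: [0.5323, -0.1126, 0.3004]
tool_rot: [-0.231, -3.132, -0.001]
wrist_force: [0.0, 0.6, -0.2]
width: 0.0001
grasp_force: 0.0
```

Call:
jog_arm --pt "0 0 0.08" --pt "0 0 0.08" --pt "0 0 0.076" --pt "0.03 0 0" --pt "0.03 0 0" --pt "0.02 0 0" --pt "0.01 0 0" --pt "0 0 0" --spin '[0,0,0,0,0,0,0,0]' --grip '[-1,-1,-1,-1,-1,-1,-1,-1]'

```text
t: 3.65
eef_pos: [0.4876, -0.1052, 0.1835]
tool_rot: [0.228, 3.132, -0.001]
wrist_force: [0.3, 0.4, 0.0]
width: -0.0001
grasp_force: 0.0
```

```bash
python3 - <<'E'
from h import *
p=optics.get_image("scene");f=p["frame"][110:260,130:330,::-1]
cv2.imwrite("pics/a.png",cv2.resize(f,None,fx=3.5,fy=3.5,interpolation=2))
print(manip.get_obs()["eef_pos"],manip.get_obs()["wrist_force"])
E
```

```text
[ 0.48801303 -0.10538714  0.18332456] [-0.15327962 -0.33888948 -0.19219492]
```

View pics/a.png

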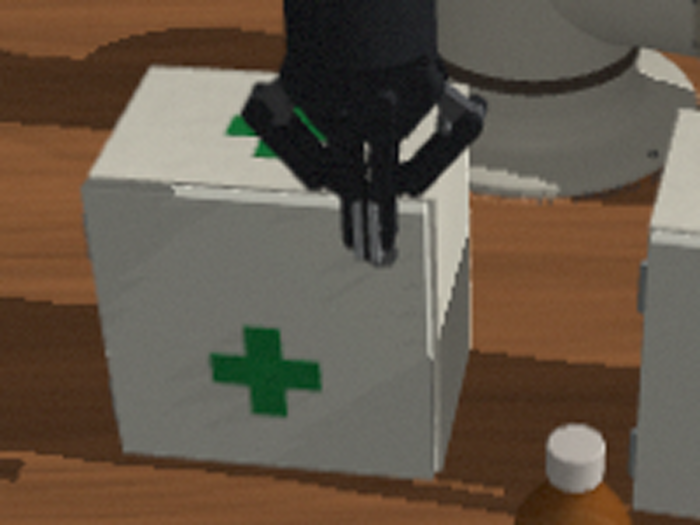

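The closed fingers stand over the grey dot at about (370,240) in the crop and aren't touching the door yet. I'll advance gently.

Call:
jog_arm --pt "0.012 0 0" --pt "0.01 0 0" --pt "0 0 0" --pt "0 0 0" --spin '[0,0,0,0]' --grip '[-1,-1,-1,-1]'

```text
t: 4.1
eef_pos: [0.4769, -0.104, 0.1829]
tool_rot: [0.229, 3.133, -0.0]
wrist_force: [0.7, -1.3, -0.5]
width: 0.0
grasp_force: 0.0
```

Call:
jog_arm --pt "0.006 0 0" --pt "0 0 0" --pt "0 0 0" --spin '[0,0,0]' --grip '[-1,-1,-1]'

```text
t: 4.4
eef_pos: [0.474, -0.1035, 0.1828]
tool_rot: [0.229, 3.133, -0.0]
wrist_force: [-0.4, -0.2, -0.2]
width: -0.0001
grasp_force: 0.0
```

Call:
jog_arm --pt "0.006 0 0" --pt "0 0 0" --pt "0 0 0" --spin '[0,0,0]' --grip '[-1,-1,-1]'

```text
t: 4.7
eef_pos: [0.471, -0.1031, 0.1828]
tool_rot: [0.229, 3.133, -0.0]
wrist_force: [2.6, -0.9, -1.0]
width: -0.0001
grasp_force: 1.2
```

Call:
jog_arm --pt "0.006 0 0" --pt "0 0 0" --pt "0 0 0" --spin '[0,0,0]' --grip '[-1,-1,-1]'

```text
t: 5.0
eef_pos: [0.4681, -0.1027, 0.1828]
tool_rot: [0.229, 3.133, -0.0]
wrist_force: [4.2, -0.4, -1.0]
width: 0.0
grasp_force: 1.6
```

Call:
jog_arm --pt "0.005 0 0" --pt "0 0 0" --pt "0 0 0" --spin '[0,0,0]' --grip '[-1,-1,-1]'

```text
t: 5.3
eef_pos: [0.4656, -0.1024, 0.1828]
tool_rot: [0.229, 3.133, -0.0]
wrist_force: [2.9, -1.6, -1.7]
width: -0.0005
grasp_force: 1.8
```

Call:
jog_arm --pt "0.003 0 0" --pt "0 0 0" --spin '[0,0]' --grip '[-1,-1]'

```text
t: 5.5
eef_pos: [0.4647, -0.1023, 0.1829]
tool_rot: [0.228, 3.132, -0.001]
wrist_force: [10.3, -2.8, -4.4]
width: 0.0
grasp_force: 5.1
```

Call:
jog_arm --pt "-0.05 0 0" --pt "-0.08 0 0" --pt "-0.08 0 0" --pt "0 0 -0.06" --pt "0 0 -0.08" --pt "0 0 0" --pt "0 0 0" --pt "0 0 0" --pt "0 0 0" --pt "0 0 0" --spin '[0,0,0,0,0,0,0,0,0,0]' --grip '[-1,-1,-1,-1,-1,-1,-1,-1,-1,-1]'

```text
t: 6.5
eef_pos: [0.5677, -0.1172, 0.2522]
tool_rot: [-0.228, -3.132, -0.0]
wrist_force: [0.3, -0.5, -0.1]
width: -0.0002
grasp_force: 0.0
```

```bash
python3 - <<'E'
from h import *
p=optics.get_image("scene");f=p["frame"][110:260,130:330,::-1]
cv2.imwrite("pics/b.png",cv2.resize(f,None,fx=3.5,fy=3.5,interpolation=2))
o=manip.get_obs();print(o["t"],o["eef_pos"],o["wrist_force"])
E
```

```text
6.55 [ 0.56772273 -0.1172523   0.25225984] [-0.24814692 -0.47301118  0.43197954]
```

View pics/b.png

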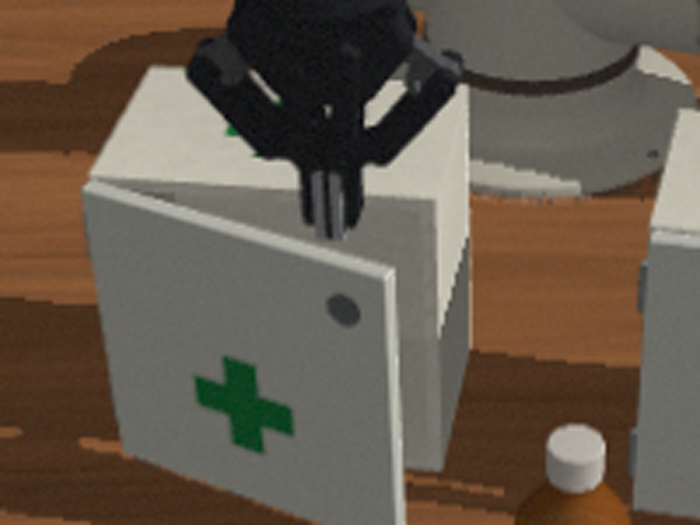

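The door has popped ajar, with its free edge at about (395,270–520) in the crop. Next I'll insert the closed fingers behind the free edge.

Call:
jog_arm --pt "0.06 0 0" --pt "0.07 0 0" --pt "0.054 0 0" --pt "0 0 0" --pt "0 0 0.04" --pt "0 0 0.05" --pt "0 0 0.034" --pt "0 0 0" --pt "0 0 0" --spin '[0,0,0,0,0,0,0,0,0]' --grip '[-1,-1,-1,-1,-1,-1,-1,-1,-1]'

```text
t: 7.45
eef_pos: [0.4772, -0.104, 0.1913]
tool_rot: [-0.228, -3.133, 0.0]
wrist_force: [0.2, -0.1, -1.1]
width: 0.0001
grasp_force: 0.0
```

Call:
jog_arm --pt "-0.014 -0.011 0" --pt "-0.014 -0.011 0" --pt "-0.025 -0.008 0" --pt "-0.025 -0.008 0" --pt "-0.026 -0.007 0" --pt "-0.023 -0.014 0" --pt "-0.023 -0.014 0" --pt "-0.022 -0.013 0" --pt "0 0 0" --spin '[0,0,0,0,0,0,0,0,0]' --grip '[-1,-1,-1,-1,-1,-1,-1,-1,-1]'

```text
t: 8.35
eef_pos: [0.5567, -0.1601, 0.1903]
tool_rot: [-0.229, -3.133, 0.0]
wrist_force: [-0.1, -1.1, -0.0]
width: 0.0002
grasp_force: 0.0
```

```bash
python3 - <<'E'
from h import *
p=optics.get_image("scene");f=p["frame"][110:290,130:370,::-1]
cv2.imwrite("pics/c.png",cv2.resize(f,None,fx=3.2,fy=3.2,interpolation=2))
o=manip.get_obs();print(o["t"],o["eef_pos"],o["wrist_force"])
d=np.array(o["eef_pos"])[:2]-[.438,-.271];print("e,n",d@[.147,.989],d@[.989,-.147])
E
```

```text
8.4 [ 0.55612944 -0.15945623  0.19043827] [-0.46309798 -0.51075399 -1.30133743]
e,n 0.12768182001725004 0.10043308013231692
```

View pics/c.png

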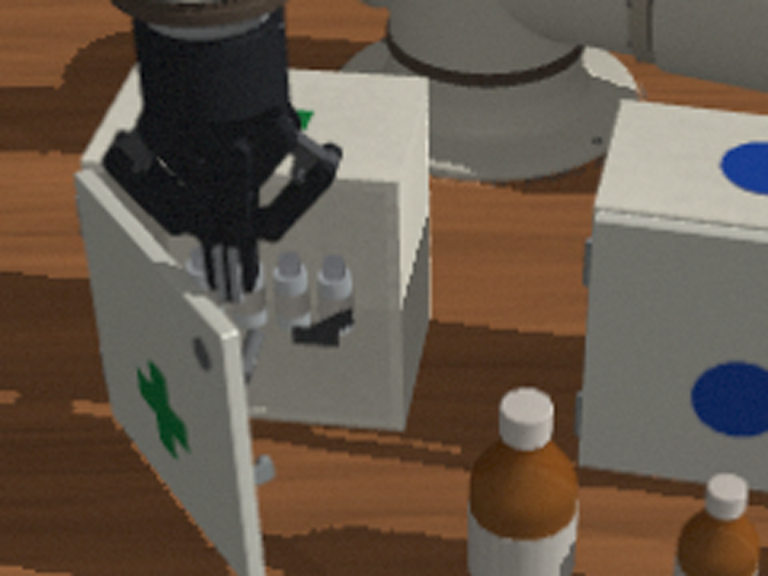

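The fingers are behind the door at about (230,270) in the crop, and the door has swung to roughly 50°. I'll keep going along the arc.

Call:
jog_arm --pt "-0.02 -0.019 0" --pt "-0.02 -0.019 0" --pt "-0.018 -0.02 0" --pt "-0.018 -0.028 0" --pt "-0.017 -0.028 0" --pt "-0.009 -0.024 0" --pt "-0.009 -0.024 0" --pt "-0.004 -0.014 0" --pt "-0.003 -0.014 0" --pt "-0.002 -0.01 0" --spin '[0,0,0,0,0,0,0,0,0,0]' --grip '[-1,-1,-1,-1,-1,-1,-1,-1,-1,-1]'

```text
t: 9.4
eef_pos: [0.6005, -0.2671, 0.1909]
tool_rot: [-0.229, -3.133, 0.0]
wrist_force: [0.1, 0.3, -0.9]
width: -0.0001
grasp_force: 0.2
```

```bash
python3 - <<'E'
from h import *
p=optics.get_image("scene");f=p["frame"][110:320,130:370,::-1]
cv2.imwrite("pics/d.png",cv2.resize(f,None,fx=2.8,fy=2.8,interpolation=2))
p=optics.get_image("side");save(p,"e")
o=manip.get_obs();print(o["t"],o["eef_pos"],o["wrist_force"])
d=np.array(o["eef_pos"])[:2]-[.438,-.271];print("e,n",d@[.147,.989],d@[.989,-.147])
E
```

```text
9.5 [ 0.60055033 -0.26712     0.19085046] [ 1.55172757  0.04884097 -0.16506944]
e,n 0.02773222170263257 0.16019191773661853
```

View pics/e.png

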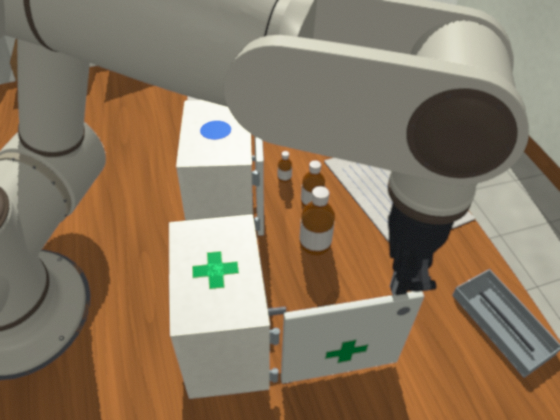

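In the side view the door spans (275–420, 295–380) and stands about square. I'll back off, lift clear and measure the angle.

Call:
jog_arm --pt "0 0.03 0" --pt "0 0.05 0" --pt "0 0 -0.08" --pt "0 0 -0.08" --pt "0 0 -0.08" --pt "0 0 0" --pt "0 0 0" --spin '[0,0,0,0,0,0,0]' --grip '[-1,-1,-1,-1,-1,-1,-1]'

```text
t: 10.2
eef_pos: [0.6067, -0.226, 0.3117]
tool_rot: [0.227, 3.132, -0.001]
wrist_force: [0.1, -0.1, -0.6]
width: -0.0
grasp_force: 0.0
```

```bash
python3 - <<'E'
from h import *
np.set_printoptions(precision=3,suppress=True)
p=optics.get_image("side");save(p,"f")
P=np.array([world(p,(u,v)) for u in range(295,395,6) for v in range(322,358,6)])
for _ in range(3):
    c=P.mean(0);n=np.linalg.svd(P-c)[2][2];r=abs((P-c)@n);P=P[r<max(.004,1.5*np.median(r))]
n*=-np.sign(n[1])
print(n,len(P),"deg open",np.degrees(np.arctan2(-.147,.989)-np.arctan2(n[1],n[0])))
s=optics.get_image("scene")
for uv in [(294,240),(354,265),(399,265),(354,297),(405,202)]: print(uv,world(s,uv))
cv2.imwrite("pics/g.png",s["frame"][:,:,::-1])
print(manip.get_obs()["t"],manip.get_obs()["wrist_force"])
E
```

```text
[-0.102 -0.995  0.003] 102 deg open 87.42730884318978
(294, 240) [ 0.599 -0.001  0.146]
(354, 265) [0.628 0.105 0.109]
(399, 265) [0.593 0.201 0.072]
(354, 297) [0.645 0.109 0.044]
(405, 202) [0.536 0.208 0.179]
10.3 [-0.436  0.73   0.048]
```

View pics/g.png

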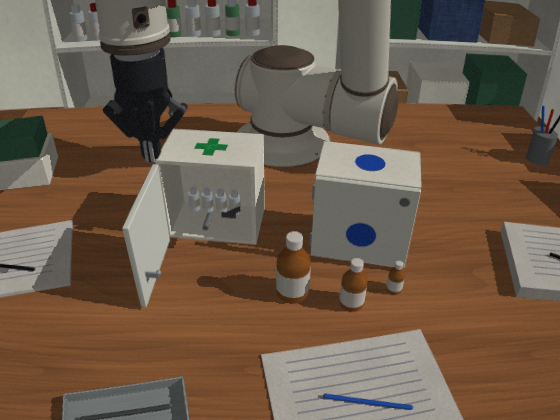

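The door at (150,235) is open at about 87°. The blue-disc cabinet is shut, the bottles haven't moved and the arm is clear of everything.

```bash
python3 -c "
from station import manip
print(manip.sign_off())"
```

```text
the job is handed in; nothing more can be done
None
```

The green-cross cabinet's door was pressed at the grey dot, popped ajar, and now stands open at about 87°; the blue-disc cabinet stayed shut, the amber bottle was not moved, and the job was handed in at about 10 s.

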